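# Close a batch of turned spacers up to the stop of a V-rail

### The job

Six turned spacers lie end to end in the V-rail on the bench. With a fingertip, push the row from its rear end along the rail, all six together as one train, until the leading spacer is home against the end stop and there is no gap anywhere in the row, so that the batch can be read off the scale. Push steadily without ramming, do not grip or lift any spacer or let the row come apart, leave the other things on the bench where they are, and finish with the hand clear.

Things in the scene. Friction and masses are not known exactly. Their poses are not given: they have to be found in the camera images.
- rail: Steel V-rail, fixed to the bench, 352 mm long, 70 mm wide (116 mm at its two low feet, 9 mm thick). Origin on the bench under the rail's middle: x runs along the groove towards the end stop, y across, z up. A 90-degree V-groove, 52 mm wide at its rims, runs its whole length: bottom 12 mm and rims 38 mm above the bench. The groove is open at the end away from the stop (x = -175 mm).
- stop_face (a point): Centre of the end stop's working face, at rail x = 165 mm and on the spacers' axis, 43 mm above the bench; axes as the rail's. The stop is a fixed plate across the rail, 12 mm thick, 70 mm wide, top 74 mm above the bench.
- open_end (a point): Point on the spacers' axis at the rail's open end, 340 mm from the stop face; axes as the rail's. The row starts touching, 50 to 130 mm short of the stop, with at least 60 mm of groove free behind it; the upper half of the rearmost spacer's rear face stands clear above the rims. The whole row slides under about 3 to 7 N.
- spacer_1: Turned aluminium spacer, the leading one, nearest the stop: 44 mm diameter, 24 mm long, 17 mm bore, about 85 g, lying in the groove with its axis along the rail. Origin at its centre, on its axis, 43 mm above the bench; x along its axis towards the stop (it may roll about x).
- spacer_2: Turned aluminium spacer, number 2 counted from the stop: 44 mm diameter, 24 mm long, 17 mm bore, about 85 g, lying in the groove with its axis along the rail. Origin at its centre, on its axis, 43 mm above the bench; x along its axis towards the stop (it may roll about x).
- spacer_3: Turned aluminium spacer, number 3 counted from the stop: 44 mm diameter, 24 mm long, 17 mm bore, about 85 g, lying in the groove with its axis along the rail. Origin at its centre, on its axis, 43 mm above the bench; x along its axis towards the stop (it may roll about x).
- spacer_4: Turned aluminium spacer, number 4 counted from the stop: 44 mm diameter, 24 mm long, 17 mm bore, about 85 g, lying in the groove with its axis along the rail. Origin at its centre, on its axis, 43 mm above the bench; x along its axis towards the stop (it may roll about x).
- spacer_5: Turned aluminium spacer, number 5 counted from the stop: 44 mm diameter, 24 mm long, 17 mm bore, about 85 g, lying in the groove with its axis along the rail. Origin at its centre, on its axis, 43 mm above the bench; x along its axis towards the stop (it may roll about x).
- spacer_6: Turned aluminium spacer, the rearmost one, the one to push on: 44 mm diameter, 24 mm long, 17 mm bore, about 85 g, lying in the groove with its axis along the rail. Origin at its centre, on its axis, 43 mm above the bench; x along its axis towards the stop (it may roll about x).
- spare_1: Spare spacer of the same size standing on end beside the rail on the robot's side, not part of the job. Origin under its middle.
- spare_2: Spare spacer standing on end beyond the rail, not part of the job. Origin under its middle.
- tin: Tin, 54 mm diameter, 62 mm high, beyond the rail, not part of the job. Origin under its middle.
- deburrer: Hand deburring tool with an orange handle (100 mm long, 22 mm thick) and a 72 mm steel shank, lying beside the rail on the robot's side, not part of the job. Origin where handle and shank meet, on the bench.
- caliper: Caliper, 230 mm long, lying on the bench to the left, not part of the job. Origin under its middle.
- micrometer: Micrometer, about 160 mm long, 18 mm high, lying on the bench to the right, not part of the job. Origin near its middle, on the bench.
- spanner: Spanner, 170 mm long, lying on the bench to the right, near the robot, not part of the job. Origin under its middle.

How it is judged:
By the outcome, as a careful person would: the job done as asked, in the order asked, and still so for the second after the job is handed in, with the robot touching nothing.
It also fails if it takes over 35 s, if anything falls off the work surface, if the arm or the gripper's body presses on something with over 40 N, if the wrist force passes 120 N, or if a joint passes its speed limit or range.

### The arm

A 6-joint arm with a two-finger parallel gripper is mounted at the origin on the work surface. World frame = base frame: x ahead of the robot, y to its left, z up, the work surface at z = 0. Lengths are in mm, angles in rad, forces in N, time in s.
With the tool pointing down it reaches from about 350 to 975 mm from the base axis. Payload 7.1 kg.
Tool frame: the origin (TCP) lies midway between the tips of the shut fingers; the grasp point (between the pads) lies pinch_z behind it (pinch_z is the distance from the TCP to the grasp point, in mm); z points along the fingers, y is the line along which they close (so a half turn about z gives the same grasp; the last joint's range is limited). The gripper opens to 88 mm and grips with 3 to 60 N. Pads are 20 mm wide; open, the fingers measure 115 mm over their backs; the gripper's body (75 mm by 178 mm) begins 61 mm behind the grasp point.
Start: joints at [1.268, 0.423, 1.63, -0, 1.089, -0.019], TCP at [174.972, 599.991, 222.675] pointing down, gripper open.
Joint ranges: [-3, 3], [-0.9, 2.11], [0.09, 2.58], [-1.31, 4.45], [0.11, 2.69], [-2.54, 2.54]. Speed limits (rad/s): [2.39, 2.39, 3.01, 3.14, 3.14, 3.14].

### API

Orientations are given as a rotation vector (axis times angle).
In Python, from workcell import get_obs, get_image, close_job, pinch_z gives the robot as it stands.
- The arm moves only by the tool jog_arm, never from a script. Its argument "commands" is a list of rows, each a list of 3 entries, a list of its own where there are three numbers: the gripper command: -1 is shut, 1 is fully open, values between are in proportion, then the shift along the tool's x, y, z as a fraction of full scale, then the turn, a rotation vector about the tool's x, y, z as a fraction of full scale. In form: [[gripper, [tx, ty, tz], [rx, ry, rz]], ...]. A call has 1 to 10 rows; each row shifts and turns the commanded pose from where the row before left it, along the tool's axes as they then stand; what a row does not reach is not made up. Full scale, the value 1, is 0.1 m for a shift and 45 degrees for a turn. A row lasts 1/10 s, in which the tool goes at most 50 mm and 8.59 degrees, less where a joint would pass 70% of its speed; a pose out of reach is approached as far as the arm can. A call with a number of a shift or a turn outside -1 to 1 is refused whole. A call with a gripper value outside its range is refused whole. The fingers move at their own pace and stop on an object; the grip force is fixed at half the most. Time passes only in rows, so rows that do not move let the fingers close. It gives the time, the measured TCP pose, the force, the opening and the grip force at its end, in the units of the state.
- get_obs(): the state, without advancing time (a new reading comes with each control period).
- get_image(name): name is "side" or "top"; returns a dict with "image" (384x512x3 uint8, blue, green, red), "z_map" (384x512 float32, mm along the optical axis (not along the pixel's ray), 0 where there is no reading), "intrinsics" (3x3 intrinsics, pixels), "eye" and "orientation" of the camera in the world. Camera axes: x right, y down, z forward; pixel columns grow to the right and rows downward; lengths in mm; the calibration is good to about 2 mm. A picture is of the moment at which its call begins.
- close_job(): hands the job in; it is judged then, once.
The state is a dict: "t": time; "qpos": joint angles; "qvel": joint speeds; "joint_torque": joint torques, N m; "ee_pos": TCP position; "orientation": TCP orientation; "ft_force": force on the tool from outside, world axes, zero at the start; "moment": the same for the moment, N m; "width": finger opening in mm; "grasp_force": force on a finger pad.
Only numpy, scipy, OpenCV 4.12 (cv2) and the standard library are available. Lean on these libraries where they do the work, as an engineer would, in place of code of your own. Each camera call takes 0.05 s, during which the arm holds its last target. There are 200 camera calls.

## Working session

There is one attempt and no reset: what is moved stays moved. The work goes in short steps, Python scripts to look and compute and a tool call to move; the robot and the scene stay as the last step left them, time stands still between calls to the robot, and variables do not carry over. Pictures are saved under pics/ and viewed, at most 10 in all, crops included, and the job is handed in when it is done.

Besides the shell and the picture viewer there is one more tool, called as a command line: name --argument value ..., lists and objects as JSON in quotes. jog_arm: Moves the arm, as the interface text tells. Its arguments: {"type":"object","properties":{"commands":{"type":"array","items":{"type":"array"}}},"required":["commands"]}

```bash
mkdir -p pics; cat > h.py <<'E'
import numpy as np, cv2
from scipy.spatial.transform import Rotation as R
from workcell import get_obs, get_image, close_job, pinch_z
def rot(o):
    o=np.array(o,float)
    return o if o.shape==(3,3) else (R.from_rotvec(o).as_matrix() if o.size==3 else R.from_quat(o).as_matrix())
def cloud(d):
    K=np.array(d["intrinsics"]);z=d["z_map"];v,u=np.indices(z.shape)
    p=np.stack([(u-K[0,2])/K[0,0]*z,(v-K[1,2])/K[1,1]*z,z],-1)
    return p@rot(d["orientation"]).T+np.array(d["eye"])
def ray(d,u,v,h):
    K=np.array(d["intrinsics"]);r=rot(d["orientation"])@np.array([(u-K[0,2])/K[0,0],(v-K[1,2])/K[1,1],1]);e=np.array(d["eye"])
    return e+r*(h-e[2])/r[2]
E
python3 - <<'E'
from h import *
for n in("side","top"):
    d=get_image(n);cv2.imwrite(f"pics/{n}0.png",d["image"]);np.save(f"{n}0.npy",d,allow_pickle=True)
    print(n,d["eye"],d["orientation"],d["intrinsics"])
print(get_obs(),pinch_z)
E
```

```text
side [ 183.20473806 -957.98468275  976.69369034] [-2.2641462   0.37515934 -0.20008886] [[495.61513813   0.         262.88679852]
 [  0.         495.61513813 193.31163299]
 [  0.           0.           1.        ]]
top [ 455.48217691   16.5904941  1421.9576141 ] [-2.19401328  2.18494488 -0.05306941] [[446.15939883   0.         255.66062115]
 [  0.         446.15939883 195.69163884]
 [  0.           0.           1.        ]]
{'t': 0.1, 'qpos': array([ 1.26800498e+00,  4.23783788e-01,  1.63057180e+00, -1.24764974e-05,
        1.08857361e+00, -1.90048466e-02]), 'qvel': array([ 0.00111199, -0.00138132, -0.00208789, -0.00158637, -0.00037023,
        0.00138459]), 'joint_torque': array([ 3.42783687e-04, -5.45612061e+01, -2.74326271e+01,  6.44874922e-02,
        1.88039633e-02,  1.62402972e-05]), 'ee_pos': array([174.83528004, 599.55326274, 221.98373991]), 'orientation': array([-4.44238624e-01, -3.10981918e+00,  2.07496359e-03]), 'ft_force': array([-1.28584371,  0.31772799,  1.08598735]), 'moment': array([-0.0171033 , -0.0469972 ,  0.00460263]), 'grasp_force': 0.0, 'width': 87.85384605670797} 18.700000000000003
```

View pics/top0.png

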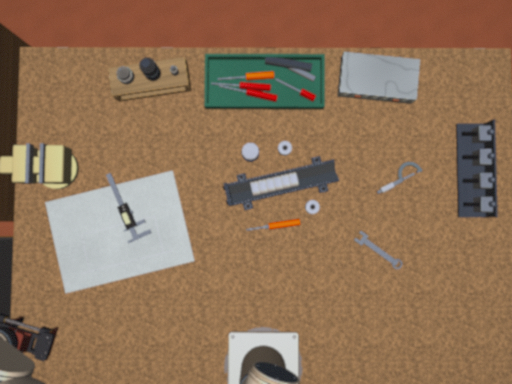

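View pics/side0.png

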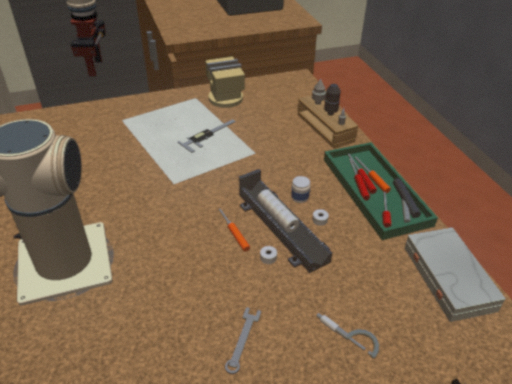

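The top view shows the rail from (228,192) to (337,172). The stop plate is at its left end, about (230,190), and the side view confirms it standing at (250,180). The row spans about (250,190) to (298,178), and the open end is on the right, so the push goes towards +y. Spare_1 is at (312,207), the deburrer at (285,224), the tin at (250,150) and spare_2 at (285,147).

```bash
python3 - <<'E'
from h import *
D={n:np.load(f"{n}0.npy",allow_pickle=True).item() for n in("side","top")}
C={n:cloud(D[n]) for n in D}
for n in D:
    im=D[n]["image"].astype(int);P=C[n];d=D[n]
    roi=np.zeros(P.shape[:2],bool)
    if n=="top": roi[150:215,220:342]=1
    else: roi[165:275,232:335]=1
    # rail+row = things 20..90 high in roi
    m=roi&(P[...,2]>25)&(P[...,2]<95)
    k,l,s,c=cv2.connectedComponentsWithStats(m.astype(np.uint8))
    print(n,[(tuple(s[i]),c[i].round(1)) for i in range(1,k) if s[i][4]>40])
    br=roi&(im.min(-1)>125)&(P[...,2]>25)
    k,l,s,c=cv2.connectedComponentsWithStats(br.astype(np.uint8))
    i=1+np.argmax([s[j][4] if (n=="top" and abs(c[j][1]-184)<12) or (n=="side" and abs(c[j][0]-277)<15) else 0 for j in range(1,k)])
    q=P[l==i];print("row",s[i],c[i],"z pct",np.percentile(q[:,2],[5,50,95]).round(1))
    mid=np.median(q,0)
    w=q[:,:2]-q[:,:2].mean(0);e=np.linalg.svd(w,full_matrices=0)[2][0];e*=np.sign(e[1]);print("axis",e,np.degrees(np.arctan2(e[1],e[0])))
    t=q[:,:2]@e;nn=q[:,:2]@np.array([-e[1],e[0]])
    print("t range",np.percentile(t,[0,1,99,100]).round(1),"n",np.percentile(nn,[1,50,99]).round(1))
    print("row mean",q.mean(0).round(1), "ends",(q.mean(0)[:2]+e*(t.min()-t.mean())).round(1),(q.mean(0)[:2]+e*(t.max()-t.mean())).round(1))
    if n=="top":
        r=cv2.minAreaRect(np.argwhere(l==i)[:,::-1].astype(np.float32));print("rect",r)
        for v in cv2.boxPoints(r): print(ray(d,*v,60).round(1))
    g=P[m];hi=g[g[:,2]>60]
    print("rail t",np.percentile(g[:,:2]@e,[0.5,99.5]).round(1),"hi>67:",[ (np.percentile((g[g[:,2]>67])[:,:2]@e,[1,50,99])).round(1)])
b=cv2.resize(D["top"]["image"][150:220,215:345],None,fx=6,fy=6,interpolation=cv2.INTER_CUBIC)
c=cv2.resize(D["side"]["image"][165:275,215:345],None,fx=5,fy=5,interpolation=cv2.INTER_CUBIC)
cv2.imwrite("pics/t1.png",b);cv2.imwrite("pics/s1.png",c)
E
```

```text
side [((np.int32(238), np.int32(169), np.int32(94), np.int32(98), np.int32(2385)), array([280.2, 216. ])), ((np.int32(291), np.int32(176), np.int32(19), np.int32(23), np.int32(338)), array([300.1, 186.6]))]
row [259 190  38  35 474] [277.15822785 206.49578059] z pct [49.6 62.6 67. ]
axis [-0.21072526  0.97754533] 102.16485771235286
t range [-224.5 -223.3  -82.7  -61.6] n [-583.  -546.8 -533.4]
row mean [569.4 -35.3  61.3] ends [ 584.2 -103.7] [549.9  55.5]
rail t [-351.8   -2.2] hi>67: [array([-211.9,  -10.1,    2.6])]
top [((np.int32(242), np.int32(150), np.int32(17), np.int32(11), np.int32(155)), array([249.8, 154.3])), ((np.int32(222), np.int32(159), np.int32(117), np.int32(47), np.int32(2060)), array([277.7, 182.8]))]
row [250 172  49  23 612] [273.89379085 183.11601307] z pct [52.1 61.  67. ]
axis [-0.22685422  0.97392873] 103.11193675768807
t range [-233.4 -228.   -87.2  -85.5] n [-569.4 -548.9 -529.8]
row mean [570.4 -28.8  60.4] ends [ 587.6 -102.8] [554.1  41.2]
rect ((273.9606628417969, 183.1629180908203), (13.191758155822754, 47.07059097290039), 77.00537872314453)
[573.5  45.8  60. ]
[606.5 -94.7  60. ]
[ 567.1 -103.7   60. ]
[534.1  36.5  60. ]
rail t [-354.6   -5.7] hi>67: [array([-224. ,  -13.9,   -5.7])]
```

View pics/t1.png

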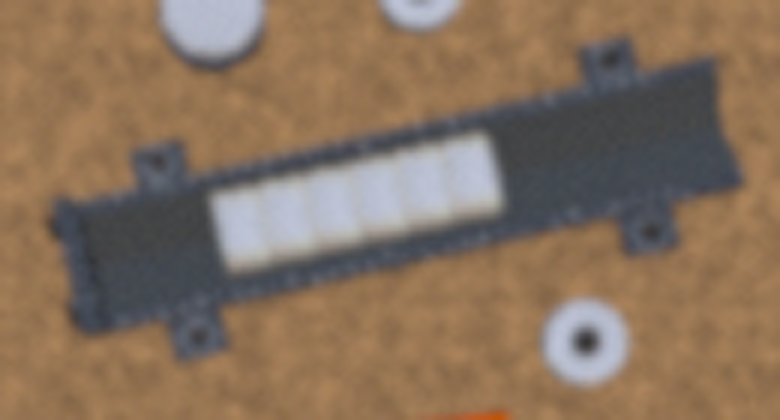

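View pics/s1.png

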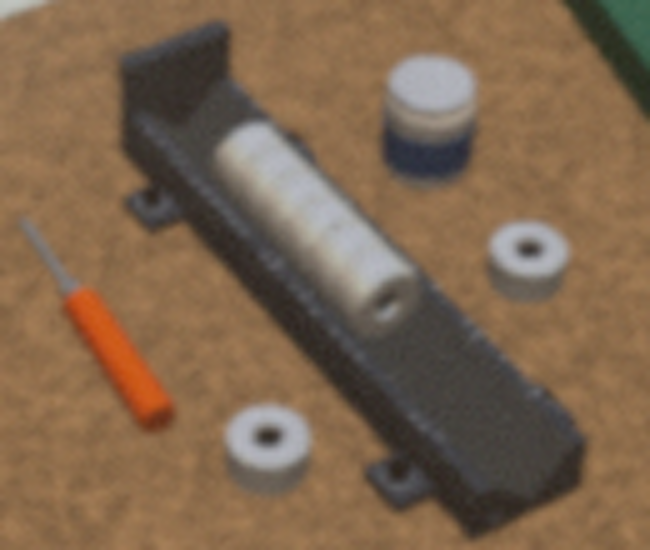

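The crops show the six spacers touching, with the stop plate at the left end and the groove free behind the row. The row is 144 mm long along heading 103°, its rear face is near (587,-99), and about 70 mm of travel is left. I'll turn the tool so its x points along the push, shut the fingers, and travel high.

jog_arm --commands '[[-1, [0, 0, 0], [0, 0, 0.168]], [-1, [0, 0, 0], [0, 0, 0.168]], [-1, [0, 0, 0], [0, 0, 0.168]], [-1, [0, 0, 0], [0, 0, 0.168]], [-1, [0, 0, 0], [0, 0, 0.168]], [-1, [0, 0, 0], [0, 0, 0.168]], [-1, [0, 0, 0], [0, 0, 0.168]], [-1, [0, 0, 0], [0, 0, 0.168]], [-1, [-0.2, 0.06, 0], [0, 0, 0]], [-1, [-0.35, 0.1, 0], [0, 0, 0]]]'

```text
t: 1.1
ee_pos: [202.7, 550.7, 222.2]
orientation: [-1.948, -2.465, -0.0]
ft_force: [1.2, 0.2, 0.3]
width: 11.5
grasp_force: 0.0
```

jog_arm --commands '[[-1, [-0.4, 0.12, 0], [0, 0, 0]], [-1, [-0.4, 0.12, 0], [0, 0, 0]], [-1, [-0.4, 0.12, 0], [0, 0, 0]], [-1, [-0.4, 0.12, 0], [0, 0, 0]], [-1, [-0.4, 0.12, 0], [0, 0, 0]], [-1, [-0.4, 0.12, 0], [0, 0, 0]], [-1, [-0.4, 0.12, 0], [0, 0, 0]], [-1, [-0.4, 0.12, 0], [0, 0, 0]], [-1, [-0.4, 0.12, 0], [0, 0, 0]], [-1, [-0.4, 0.12, 0], [0, 0, 0]]]'

```text
t: 2.1
ee_pos: [412.1, 186.7, 222.6]
orientation: [-1.95, -2.463, 0.0]
ft_force: [0.4, 0.1, 0.0]
width: 0.5
grasp_force: 0.0
```

jog_arm --commands '[[-1, [-0.4, 0.12, 0], [0, 0, 0]], [-1, [-0.4, 0.12, 0], [0, 0, 0]], [-1, [-0.4, 0.12, 0], [0, 0, 0]], [-1, [-0.4, 0.12, 0], [0, 0, 0]], [-1, [-0.4, 0.12, 0], [0, 0, 0]], [-1, [-0.4, 0.12, 0], [0, 0, 0]], [-1, [-0.4, 0.12, 0], [0, 0, 0]], [-1, [-0.2, 0.06, 0], [0, 0, 0]], [-1, [0, 0, 0], [0, 0, 0]], [-1, [0, 0, 0], [0, 0, 0]]]'

```text
t: 3.1
ee_pos: [567.3, -82.5, 222.1]
orientation: [-1.95, -2.461, 0.001]
ft_force: [0.4, 0.6, 0.3]
width: 0.4
grasp_force: 0.0
```

jog_arm --commands '[[-1, [-0.33, 0.075, 0], [0, 0, 0]], [-1, [-0.33, 0.075, 0], [0, 0, 0]], [-1, [0, 0, 0.3], [0, 0, 0]], [-1, [0, 0, 0.4], [0, 0, 0]], [-1, [0, 0, 0.4], [0, 0, 0]], [-1, [0, 0, 0.3], [0, 0, 0]], [-1, [0, 0, 0.1], [0, 0, 0]], [-1, [0, 0, 0], [0, 0, 0]], [-1, [0, 0, 0], [0, 0, 0]]]'

```text
t: 4.0
ee_pos: [598.7, -143.3, 74.1]
orientation: [1.948, 2.463, 0.001]
ft_force: [-0.3, -0.2, 0.2]
width: 0.0
grasp_force: 0.0
```

```bash
python3 - <<'E'
from h import *
o=get_obs();p=o["ee_pos"];r=rot(o["orientation"]);print(p.round(1),r.round(3),o["ft_force"].round(2))
e=np.array([-.2269,.9739]);n=np.array([-.9739,-.2269]);print("t,n",p[:2]@e,p[:2]@n)
s=get_image("side")
cv2.imwrite("pics/s2.png",cv2.resize(s["image"][130:290,200:360],None,fx=3.7,fy=3.7,interpolation=cv2.INTER_CUBIC))
E
```

```text
[ 598.7 -143.3   74.1] [[-0.23   0.973  0.002]
 [ 0.973  0.23  -0.   ]
 [-0.001  0.001 -1.   ]] [-0.29 -0.18  0.23]
t,n -275.3800022399806 -550.5331449842573
```

View pics/s2.png

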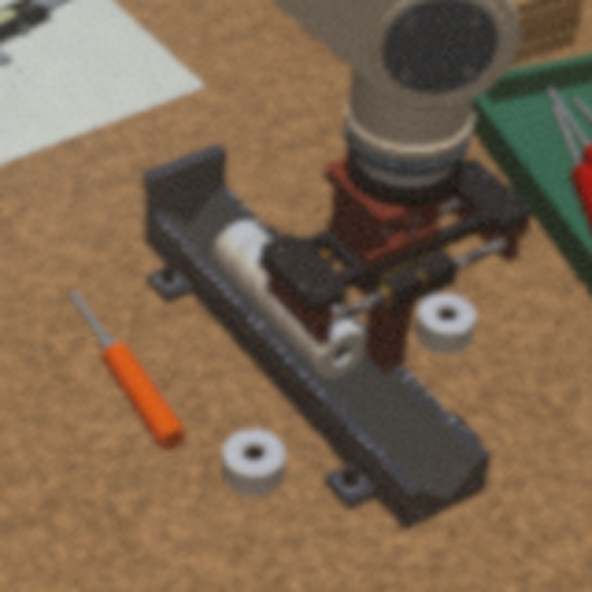

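The view shows the shut fingers above the groove at about (390,360), behind the rear face at (345,345) and lined up with the row. Next I'll lower the tip to about rim height and creep up to contact.

jog_arm --commands '[[-1, [0, 0, 0.15], [0, 0, 0]], [-1, [0, 0.01, 0.15], [0, 0, 0]], [-1, [0, 0, 0.05], [0, 0, 0]], [-1, [0.06, 0, 0], [0, 0, 0]], [-1, [0.06, 0, 0], [0, 0, 0]], [-1, [0.06, 0, 0], [0, 0, 0]], [-1, [0.04, 0, 0], [0, 0, 0]], [-1, [0.03, 0, 0], [0, 0, 0]], [-1, [0, 0, 0], [0, 0, 0]]]'

```text
t: 4.95
ee_pos: [593.1, -118.8, 37.9]
orientation: [1.949, 2.463, 0.0]
ft_force: [-0.4, -0.5, 0.9]
width: 0.5
grasp_force: 0.0
```

jog_arm --commands '[[-1, [0.015, 0, 0], [0, 0, 0]], [-1, [0.015, 0, 0], [0, 0, 0]], [-1, [0.015, 0, 0], [0, 0, 0]], [-1, [0.015, 0, 0], [0, 0, 0]], [-1, [0.015, 0, 0], [0, 0, 0]], [-1, [0.015, 0, 0], [0, 0, 0]]]'

```text
t: 5.55
ee_pos: [591.2, -111.1, 37.7]
orientation: [1.949, 2.463, -0.001]
ft_force: [0.5, -5.3, -0.5]
width: 0.5
grasp_force: 2.5
```

Contact at about 5 N. Now a steady push at 20 mm/s.

jog_arm --commands '[[-1, [0.02, 0, 0], [0, 0, 0]], [-1, [0.02, 0, 0], [0, 0, 0]], [-1, [0.02, 0, 0], [0, 0, 0]], [-1, [0.02, 0, 0], [0, 0, 0]], [-1, [0.02, 0, 0], [0, 0, 0]], [-1, [0.02, 0, 0], [0, 0, 0]], [-1, [0.02, 0, 0], [0, 0, 0]], [-1, [0.02, 0, 0], [0, 0, 0]], [-1, [0.02, 0, 0], [0, 0, 0]], [-1, [0.02, 0, 0], [0, 0, 0]]]'

```text
t: 6.55
ee_pos: [586.4, -90.9, 37.7]
orientation: [1.95, 2.463, 0.0]
ft_force: [1.3, -5.0, -1.1]
width: 0.5
grasp_force: 2.4
```

jog_arm --commands '[[-1, [0.02, 0, 0], [0, 0, 0]], [-1, [0.02, 0, 0], [0, 0, 0]], [-1, [0.02, 0, 0], [0, 0, 0]], [-1, [0.02, 0, 0], [0, 0, 0]], [-1, [0.02, 0, 0], [0, 0, 0]], [-1, [0.02, 0, 0], [0, 0, 0]], [-1, [0.02, 0, 0], [0, 0, 0]], [-1, [0.02, 0, 0], [0, 0, 0]], [-1, [0.02, 0, 0], [0, 0, 0]], [-1, [0.02, 0, 0], [0, 0, 0]]]'

```text
t: 7.55
ee_pos: [581.8, -71.4, 37.7]
orientation: [1.95, 2.463, 0.0]
ft_force: [1.2, -4.2, -1.2]
width: 0.2
grasp_force: 2.2
```

jog_arm --commands '[[-1, [0.02, 0, 0], [0, 0, 0]], [-1, [0.02, 0, 0], [0, 0, 0]], [-1, [0.02, 0, 0], [0, 0, 0]], [-1, [0.02, 0, 0], [0, 0, 0]], [-1, [0.02, 0, 0], [0, 0, 0]], [-1, [0.02, 0, 0], [0, 0, 0]], [-1, [0.02, 0, 0], [0, 0, 0]], [-1, [0.02, 0, 0], [0, 0, 0]], [-1, [0.018, 0, 0], [0, 0, 0]], [-1, [0.015, 0, 0], [0, 0, 0]]]'

```text
t: 8.55
ee_pos: [577.4, -52.6, 37.7]
orientation: [1.95, 2.463, 0.0]
ft_force: [1.1, -3.8, -1.4]
width: 0.7
grasp_force: 2.1
```

jog_arm --commands '[[-1, [0.01, 0, 0], [0, 0, 0]], [-1, [0.01, 0, 0], [0, 0, 0]], [-1, [0.01, 0, 0], [0, 0, 0]], [-1, [0.01, 0, 0], [0, 0, 0]], [-1, [0.01, 0, 0], [0, 0, 0]]]'

```text
t: 9.05
ee_pos: [576.3, -47.9, 37.7]
orientation: [1.95, 2.463, 0.0]
ft_force: [1.8, -3.5, -1.1]
width: 0.4
grasp_force: 2.1
```

jog_arm --commands '[[-1, [0.01, 0, 0], [0, 0, 0]], [-1, [0.01, 0, 0], [0, 0, 0]], [-1, [0.01, 0, 0], [0, 0, 0]]]'

```text
t: 9.35
ee_pos: [575.9, -45.5, 37.8]
orientation: [1.949, 2.463, -0.0]
ft_force: [1.8, -11.8, -1.6]
width: 0.5
grasp_force: 5.9
```

jog_arm --commands '[[-1, [0.01, 0, 0], [0, 0, 0]], [-1, [0.01, 0, 0], [0, 0, 0]]]'

```text
t: 9.55
ee_pos: [576.1, -45.3, 38.0]
orientation: [1.946, 2.462, -0.002]
ft_force: [2.2, -21.7, -2.3]
width: 0.8
grasp_force: 10.9
```

The force has risen to 22 N with no further motion after 67.5 mm of travel, so the row is home. I'll ease off backwards, then lift.

jog_arm --commands '[[-1, [-0.01, 0, 0], [0, 0, 0]], [-1, [-0.01, 0, 0], [0, 0, 0]], [-1, [-0.02, 0, 0], [0, 0, 0]], [-1, [-0.05, 0, 0], [0, 0, 0]], [-1, [-0.15, 0, 0], [0, 0, 0]], [-1, [-0.15, 0, 0], [0, 0, 0]], [-1, [0, 0, -0.15], [0, 0, 0]], [-1, [0, 0, -0.4], [0, 0, 0]], [-1, [0, 0, -0.4], [0, 0, 0]], [-1, [0, 0, -0.4], [0, 0, 0]]]'

```text
t: 10.55
ee_pos: [583.8, -81.3, 175.0]
orientation: [-1.951, -2.462, -0.0]
ft_force: [0.3, 0.3, 0.8]
width: 0.1
grasp_force: 0.0
```

jog_arm --commands '[[-1, [-0.3, 0, -0.3], [0, 0, 0]], [-1, [-0.4, 0, 0], [0, 0, 0]], [-1, [-0.4, 0, 0], [0, 0, 0]], [-1, [-0.4, 0, 0], [0, 0, 0]], [-1, [-0.4, 0, 0], [0, 0, 0]], [-1, [-0.2, 0, 0], [0, 0, 0]], [-1, [0, 0, 0], [0, 0, 0]], [-1, [0, 0, 0], [0, 0, 0]]]'

```text
t: 11.35
ee_pos: [631.7, -284.9, 202.8]
orientation: [-1.95, -2.462, -0.0]
ft_force: [0.9, 0.1, -0.5]
width: 0.7
grasp_force: 0.0
```

```bash
python3 - <<'E'
from h import *
o=get_obs();print(o["t"],o["ee_pos"].round(1),o["ft_force"].round(1))
s=get_image("side")["image"];t=get_image("top")["image"]
a=cv2.resize(s[160:270,220:340],(400,367),interpolation=cv2.INTER_CUBIC)
b=cv2.resize(t[130:240,215:335],(400,367),interpolation=cv2.INTER_CUBIC)
cv2.imwrite("pics/f.png",np.hstack([a,b]))
E
```

```text
11.35 [ 631.7 -284.9  202.8] [ 0.9  0.1 -0.5]
```

View pics/f.png

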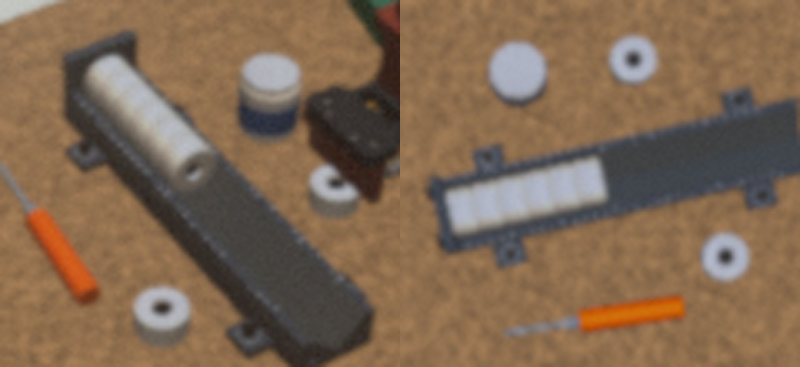

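Both views show the row against the stop plate (left view about (100,65), right view about (447,205)). There are no gaps between the spacers, the spares, tin and deburrer are in place, and the hand is clear.

```bash
python3 -c "from workcell import close_job; print(close_job())"
```

```text
the job is handed in; nothing more can be done
None
```

The six spacers were pushed as one train about 67 mm until the leading one met the end stop. The last pictures show no gaps in the row, the hand was withdrawn clear, and the job is handed in.

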